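# Unclamp the sample cell and show it to the inspection camera

## Robot

A 7-joint arm with a two-finger parallel gripper is mounted at the origin on the work surface. World frame = base frame: x ahead of the robot, y to its left, z up, the work surface at z = 0. Lengths are in m, angles in rad, forces in N, time in s.
With the tool pointing down it reaches from about 0.425 to 0.825 m from the base axis. Payload 3.6 kg.
Tool frame: the origin (TCP) lies on the centre line of the jaws, within the pads' length; the fingertips stand 11 mm ahead of it and the grasp point (between the pads) lies 8 mm behind it (ctrl.finger_overhang is the distance from the TCP to the fingertips, in m); z points along the fingers, y is the line along which they close (so a half turn about z gives the same grasp; the last joint's range is limited). The gripper opens to 93 mm and grips with 3 to 60 N. Pads are 15 mm wide; open, the fingers measure 128 mm over their backs; the gripper's body (75 mm by 188 mm) begins 65 mm behind the grasp point.
Start: joints at [1.157, 0.615, -0.013, 1.423, 0.008, 1.103, -0.04], TCP at [0.246, -0.602, 0.23] pointing down, gripper open.
Joint ranges: [-3.12, 3.12], [-0.3, 2.06], [-1.34, 1.32], [0.26, 2.42], [-1.36, 4.5], [0.01, 1.98], [-2.84, 2.84]. Speed limits (rad/s): [2.79, 2.79, 3.14, 3.14, 3.14, 3.14, 3.14].

## Interface

Orientations are given as a unit quaternion [x, y, z, w].
In Python, from cell import ctrl gives the robot as it stands.
- The arm moves only by the tool send_rows, never from a script. Its argument "motion" is a list of rows, each an object of numbers: "tx", "ty", "tz": the shift along the tool's x, y, z in m; "twist": the turn about the tool's z in degrees; "claw": the closure in counts, from 0 (fully open) to 255 (shut). In form: [{"tx": .., "ty": .., "tz": .., "twist": .., "claw": ..}, ...]. A call has 1 to 5 rows; each row is the pose to reach, as a shift and turn from the pose commanded when the call began, along the tool's axes at that moment; what a row does not reach only later rows make up. A row lasts 1/12 s, in which the tool goes at most 41.7 mm and 7.16 degrees, less where a joint would pass 70% of its speed; a pose out of reach is approached as far as the arm can. A call with a gripper value outside its range is refused whole. The fingers move at their own pace and stop on an object; "newtons" is the grip in N (left out, the last holds). Time passes only in rows, so rows that repeat a pose let the fingers close. It gives the time, the measured TCP pose, the force, the opening and the grip force at its end, in the units of the state.
- ctrl.get_state(): the state, without advancing time (a new reading comes with each control period).
- ctrl.capture(name): name is "scene" or "top" or "wrist"; returns a dict with "color" (480x640x3 uint8, blue, green, red), "z_map" (480x640 float32, m along the optical axis (not along the pixel's ray), 0 where there is no reading), "camera_matrix" (3x3 intrinsics, pixels), "R" (3x3) and "t" (3): a world point X has camera coordinates R X + t. Camera axes: x right, y down, z forward; pixel columns grow to the right and rows downward; lengths in m; the calibration is good to about 2 mm. A picture is of the moment at which its call begins.
- ctrl.finish_job(): hands the job in; it is judged then, once.
The state is a dict: "time_s": time; "joints": joint angles; "joint_vel": joint speeds; "tau": joint torques, N m; "position": TCP position; "eef_rot": TCP orientation; "contact_force": force on the tool from outside, world axes, zero at the start; "moment": the same for the moment, N m; "width": opening from 0.0 (shut) to 1.0 (fully open); "grip_force": force on a finger pad.
Only numpy, scipy, OpenCV 4.12 (cv2) and the standard library are available. Lean on these libraries where they do the work, as an engineer would, in place of code of your own. Each camera call takes 0.05 s, during which the arm holds its last target. There are 200 camera calls.

## Task

Release the sample cell from the test block: turn the clamp knob counter-clockwise (seen from above) until it clicks past its detent and rests fully open. Then draw the cell out of its well by the head and hold it up in the air in front of the inspection camera, upright, with its sight window at the camera's focus point and the camera looking squarely through it (either way round). Finish while still holding the cell there, motionless and touching nothing but your gripper, and leave the camera, bottle, beaker and tin where they are.

Things in the scene. Friction and masses are not known exactly. Their poses are not given: they have to be found in the camera images.
- block: Test block, fixed: aluminium, 130 (x) x 200 (y) x 75 mm high, grey side covers. Origin: centre of its underside. One round well, 32 mm wide and 62 mm deep, opens in its top at block x 0, y -45 mm; the clamp knob's upright axis is at x 0, y +40 mm. The small steel strut on the top between y +50 and +90 mm is the detent's spring.
- clamp (a joint): Clamp knob angle (rad), grows counter-clockwise seen from above. At 0 (start) its steel arm (71 mm long from the axis, 83 to 89 mm above the bench) lies 2 mm over the cell's flange, under its head, and bars the cell. A spring detent resists with up to 0.12 N m, drives the knob back to 0 below 0.65 and on beyond that, to rest at 1.30 (stop at 1.32) with the arm clear of the cell.
- clamp_grip (a point): Centre of the knob's black grip bar, on the knob axis, 111 mm above the bench. The bar is 12 mm across (the point's x), 40 mm long (its y) and 28 mm high (97 to 125 mm above the bench), on a round disc 42 mm wide whose top is 97 mm above the bench. The point turns with the knob.
- cell: Steel sample cell, 0.15 to 0.31 kg, loose in the well. Origin: centre of its underside, z up its axis. Round body 28 mm wide to z 55 mm, flange 50 mm wide (z 55 to 61) resting on the block's top (cell underside 20 mm above the bench), neck 16 mm wide to z 75, grey plastic head to z 105. Raise it 55 mm to be out of the well.
- cell_head (a point): Centre of the cell's head, 90 mm above the cell's underside (110 mm above the bench when seated). The head is a bar 14 mm thick along the cell's x, 40 mm long along its y, 30 mm high; the axes are the cell's.
- cell_window (a point): Centre of the cell's sight window, on the cell's axis, 28 mm above its underside (62 mm below the head's centre). The window, 14 mm wide with a black rim, goes right through the body along the cell's x axis, across the flat sides of the head; it is hidden in the well at first.
- focus (a point): Focus point of the inspection camera, a point in the air 100 mm in front of the lens front, on the lens axis; 150 to 210 mm above the bench, as the camera head happens to be set. The lens axis is level, along the point's x, which points from the focus point to the lens; the point's z is up.
- stand: Camera stand, fixed: grey base 270 x 120 x 12 mm, x -50 to +220 mm, ring mark 40 mm wide at its origin, right under the focus point. Steel column 22 mm wide, 255 mm high at x +185. The black camera head on it (50 x 50 mm, x +128 to +198) carries the lens (38 mm wide, front at x +100) facing -x, at the focus point's height.
- bottle: Yellow reagent bottle, 66 mm wide, 160 mm high, loose. Origin: centre of its underside.
- beaker: Glass beaker, 64 mm wide at the rim, 80 mm high, loose. Origin: centre of its underside.
- tin: Low round aluminium tin with a small knob, 60 mm wide, 30 mm high, loose. Origin: centre of its underside.
Mind the look-alikes: they are no part of the job. What is shaped like the cell but green or purple is not meant.

How it is judged:
On the way, in this order (a step that is already met when the one before it is completed fails the run):
1. the clamp knob has clicked past its detent and rests open, the cell still seated (value of joint clamp above 1.15 rad and z of cell in the frame of block below 0.04 m), for 0.2 s.
2. the cell is drawn right out of the well (z of cell in the frame of block above 0.08 m), for 0.1 s.
At the end, for the whole second after the job is handed in: The clamp knob rests open (above 1.15 rad); the gripper holds the cell with its window centre within 18 mm of the focus point, its axis within 8 degrees of vertical and the window's line within 10 degrees of the lens axis, either way round; the cell is still and touches neither block nor stand (value of joint clamp above 1.15 rad and distance between cell_window and focus below 0.018 m and angle between cell's own z axis and vertical below 0.14 rad and angle between the x axis of cell and the x axis of focus, either way round below 0.175 rad and contact force between cell and the fingers above 1 N and contact force between cell and block below 0.2 N and contact force between cell and stand below 0.2 N and linear speed of cell below 0.02 m/s and angular speed of cell below 0.15 rad/s); the arm keeps its last pose, push and grip.
It fails at once if the bottle is moved more than 20 mm (distance of bottle from where it was at the start of the episode above 0.02 m).
It fails at once if the beaker is moved more than 20 mm (distance of beaker from where it was at the start of the episode above 0.02 m).
It fails at once if the tin is moved more than 20 mm (distance of tin from where it was at the start of the episode above 0.02 m).
It fails at once if the camera is pushed out of its setting by more than 8 mm (distance of focus from where it was at the start of the episode above 0.008 m).
It also fails if it takes over 58 s, if anything falls off the work surface, if the arm or the gripper's body presses on something with over 40 N, if the wrist force passes 120 N, or if a joint passes its speed limit or range.

## Working session

There is one attempt and no reset: what is moved stays moved. The work goes in short steps, Python scripts to look and compute and a tool call to move; the robot and the scene stay as the last step left them, time stands still between calls to the robot, and variables do not carry over. Pictures are saved under pics/ and viewed, at most 10 in all, crops included, and the job is handed in when it is done.

Besides the shell and the picture viewer there is one more tool, called after "Call:" by a JSON object that holds its "name" and its "arguments", one argument or row to a line. send_rows: Moves the arm, as the interface text tells. Its arguments: {"type":"object","properties":{"motion":{"type":"array"},"newtons":{"type":"number"}},"required":["motion"]}

```bash
ls; mkdir -p pics
python3 - <<'E'
from cell import ctrl
import cv2, numpy as np, pickle
s=ctrl.get_state(); print({k:np.round(v,3).tolist() for k,v in s.items()}, ctrl.finger_overhang)
d={n:ctrl.capture(n) for n in("scene","top")}
pickle.dump(d,open('first.pkl','wb'))
for n in d:
    cv2.imwrite(f'pics/{n}0.png',d[n]['color']); print(n,np.round(d[n]['camera_matrix'],1).tolist(),np.round(d[n]['R'],3).tolist(),np.round(d[n]['t'],3).tolist())
E
```

```text
pics
{'time_s': 0.0, 'joints': [1.157, 0.616, -0.013, 1.425, 0.008, 1.103, -0.04], 'joint_vel': [0.002, -0.001, -0.0, 0.001, 0.001, 0.001, 0.001], 'tau': [0.001, -45.894, 0.21, -16.574, -0.061, 0.02, 0.0], 'position': [0.246, -0.601, 0.229], 'eef_rot': [0.981, 0.193, -0.0, -0.001], 'contact_force': [0.136, -0.287, 0.005], 'moment': [0.027, 0.042, -0.015], 'grip_force': 0.0, 'width': 0.999} 0.011
scene [[471.6, 0.0, 308.3], [0.0, 471.6, 240.8], [0.0, 0.0, 1.0]] [[0.696, 0.718, 0.008], [0.469, -0.447, -0.761], [-0.543, 0.534, -0.648]] [-0.355, -0.15, 1.499]
top [[534.5, 0.0, 323.3], [0.0, 534.5, 237.5], [0.0, 0.0, 1.0]] [[0.028, -1.0, 0.005], [-0.997, -0.028, -0.067], [0.067, -0.004, -0.998]] [-0.005, 0.548, 1.464]
```

View pics/scene0.png

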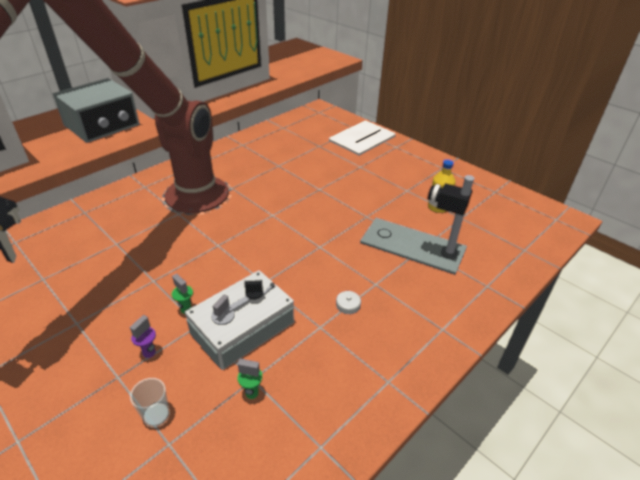

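View pics/top0.png

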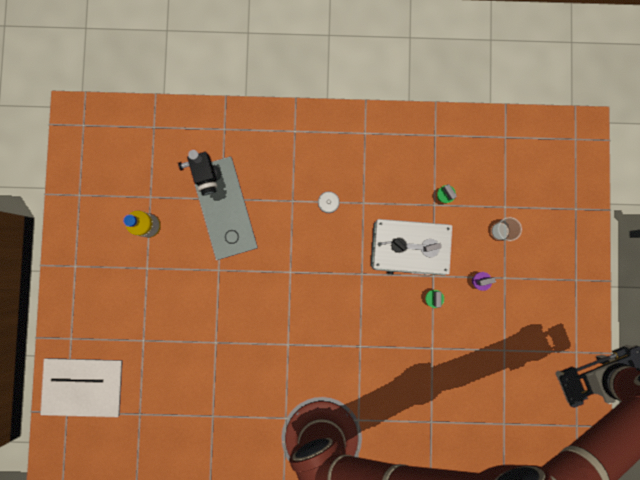

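The scene view shows the block (~(240,317)), stand (ring at (384,233), camera head ~(450,197)), tin, beaker, bottle and green/purple decoys. The top view shows the block at (412,247), knob at (399,245), cell head at (431,247), and stand ring at (232,237) with lens ~(207,187).

```bash
cat > h.py <<'E'
import numpy as np, cv2
def proj(c,X):
    p=(c['R']@np.asarray(X,float).T).T+c['t']; q=p@c['camera_matrix'].T; return q[...,:2]/q[...,2:]
def ray(c,uv,z):
    R,t,K=c['R'],c['t'],c['camera_matrix']; o=-R.T@t
    d=R.T@np.linalg.solve(K,[uv[0],uv[1],1]); return o+d*(z-o[2])/d[2]
def cloud(c):
    z=c['z_map'].astype(float); v,u=np.mgrid[:480,:640]; K=c['camera_matrix']
    P=np.stack([(u-K[0,2])/K[0,0]*z,(v-K[1,2])/K[1,1]*z,z],-1); W=(P-c['t'])@c['R']; W[z==0]=np.nan; return W
def rect(m,c,z):
    n,l,s,_=cv2.connectedComponentsWithStats(m.astype(np.uint8)); i=1+np.argmax(s[1:,4])
    r=cv2.minAreaRect(cv2.findContours((l==i).astype(np.uint8),0,1)[0][0])
    return np.array([ray(c,p,z) for p in cv2.boxPoints(r)])
E
python3 - <<'E'
import pickle; from h import *
d=pickle.load(open('first.pkl','rb')); np.set_printoptions(precision=4,suppress=True)
t=d['top']; W=cloud(t); I=t['color'].astype(int); z=W[...,2]
v,u=np.mgrid[:480,:640]
def box(a,b,c_,e): return (u>a)&(u<b)&(v>c_)&(v<e)
m=box(360,465,205,285)&(abs(z-.075)<.012)&(I.min(2)>140)
m=cv2.morphologyEx(m.astype(np.uint8),cv2.MORPH_CLOSE,np.ones((15,15)))
B=rect(m,t,.075); print('block',B.mean(0),B)
for n,b,zz in (('knob',box(388,412,232,258)&(I.max(2)<70),.125),('head',box(420,445,235,260)&(z>.1),.125)):
    R=rect(b,t,zz); print(n,b.sum(),R.mean(0),R, np.nanmedian(z[b]))
g=box(180,265,150,265)&(abs(z-.012)<.01)&(I[...,2]<150)&(I[...,0]>90)
R=rect(g,t,.012); print('stand',g.sum(),R.mean(0),R)
print('ring guess',ray(t,(232,237),.012))
for n in d:
    W=cloud(d[n]);J=d[n]['color'].astype(int)
    P=W[(W[...,2]>.1)&(W[...,0]>.45)&(W[...,1]>.2)&(W[...,1]<.5)&(J.max(2)<60)&(W[...,2]<.27)]
    print(n,len(P),np.percentile(P,[2,50,98],axis=0))
im=t['color']; cv2.imwrite('pics/t1.png',np.hstack([cv2.resize(im[140:270,170:270],(400,520)),cv2.resize(im[210:285,365:460],(400,520*1))]))
im=d['scene']['color'];cv2.imwrite('pics/s1.png',cv2.resize(im[150:280,350:480],(520,520),interpolation=2))
E
```

```text
block [ 0.527 -0.228  0.075] [[ 0.4646 -0.1247  0.075 ]
 [ 0.5966 -0.1302  0.075 ]
 [ 0.5895 -0.3319  0.075 ]
 [ 0.4574 -0.3251  0.075 ]]
knob 159 [ 0.5267 -0.1844  0.125 ] [[ 0.5417 -0.166   0.125 ]
 [ 0.5427 -0.2021  0.125 ]
 [ 0.5118 -0.2026  0.125 ]
 [ 0.5108 -0.1666  0.125 ]] 0.10613134872237937
head 93 [ 0.5244 -0.2709  0.125 ] [[ 0.525  -0.2477  0.125 ]
 [ 0.537  -0.2906  0.125 ]
 [ 0.5237 -0.2941  0.125 ]
 [ 0.5118 -0.2512  0.125 ]] 0.1240949174051139
stand 3104 [0.6255 0.2917 0.012 ] [[0.7373 0.3917 0.012 ]
 [0.7741 0.2757 0.012 ]
 [0.5133 0.1923 0.012 ]
 [0.4774 0.3072 0.012 ]]
ring guess [0.5424 0.2645 0.012 ]
scene 665 [[0.6679 0.2814 0.1661]
 [0.7024 0.2947 0.1969]
 [0.7376 0.3218 0.2128]]
top 680 [[0.638  0.2829 0.1709]
 [0.6882 0.3074 0.2091]
 [0.7298 0.3685 0.2183]]
```

View pics/s1.png

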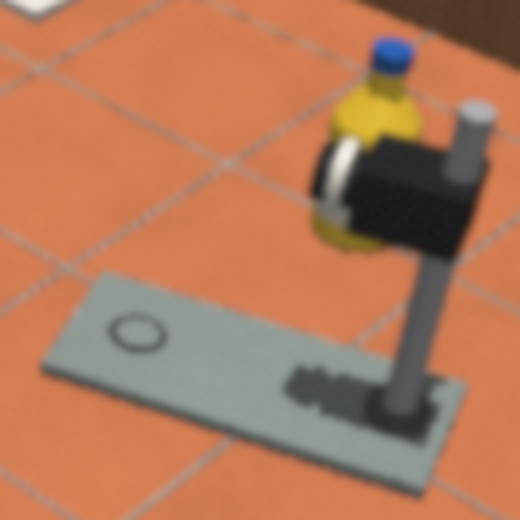

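Call:
{"name": "send_rows", "arguments": {
  "motion": [
    {"tx": 0.034,"ty": -0.022,"tz": -0.006,"twist": -6.5,"claw": 0},
    {"tx": 0.068,"ty": -0.045,"tz": -0.013,"twist": -13,"claw": 0},
    {"tx": 0.102,"ty": -0.067,"tz": -0.019,"twist": -19.5,"claw": 0},
    {"tx": 0.136,"ty": -0.09,"tz": -0.025,"twist": -26,"claw": 0},
    {"tx": 0.17,"ty": -0.112,"tz": -0.032,"twist": -32.5,"claw": 0}
  ]
}}

```text
time_s: 0.52
position: [0.3613, -0.4315, 0.2614]
eef_rot: [0.887, 0.462, -0.0, -0.001]
contact_force: [0.8, -0.1, 0.9]
width: 1.002
grip_force: 0.0
```

Call:
{"name": "send_rows", "arguments": {
  "motion": [
    {"tx": 0.041,"ty": 0,"tz": -0.006,"twist": -6.6,"claw": 0},
    {"tx": 0.082,"ty": 0,"tz": -0.013,"twist": -13.2,"claw": 0},
    {"tx": 0.123,"ty": -0.001,"tz": -0.019,"twist": -19.8,"claw": 0},
    {"tx": 0.163,"ty": -0.002,"tz": -0.025,"twist": -26.4,"claw": 0},
    {"tx": 0.2,"ty": -0.002,"tz": -0.03,"twist": -33,"claw": 0}
  ]
}}

```text
time_s: 0.93
position: [0.4755, -0.2667, 0.292]
eef_rot: [0.719, 0.695, 0.0, -0.0]
contact_force: [-0.6, -0.1, -0.4]
width: 0.997
grip_force: 0.0
```

Call:
{"name": "send_rows", "arguments": {
  "motion": [
    {"tx": 0.02,"ty": 0,"tz": 0,"twist": 0,"claw": 0},
    {"tx": 0.02,"ty": 0,"tz": 0,"twist": 0,"claw": 0},
    {"tx": 0.02,"ty": 0,"tz": 0,"twist": 0,"claw": 0}
  ]
}}

```text
time_s: 1.18
position: [0.4754, -0.2484, 0.2914]
eef_rot: [0.72, 0.694, -0.0, -0.0]
contact_force: [-0.8, -0.8, -0.3]
width: 1.001
grip_force: 0.0
```

Run:
```python
from cell import ctrl
import cv2, numpy as np, pickle
c=ctrl.capture('wrist'); pickle.dump(c,open('w1.pkl','wb')); cv2.imwrite('pics/w1.png',c['color'])
s=ctrl.get_state(); print(s['position'],s['joints'],-c['R'].T@c['t'],c['R'])
```

```text
[ 0.47475829 -0.25022441  0.29126509] [ 0.6988685   0.40111058 -0.37384532  1.64991102  0.16031762  1.12180721
  0.24136426] [ 0.47915466 -0.16624421  0.44583256] [[ 0.9992832  -0.03782613 -0.00150699]
 [-0.03570317 -0.95493799  0.29465016]
 [-0.01258455 -0.29438515 -0.955604  ]]
```

View pics/w1.png

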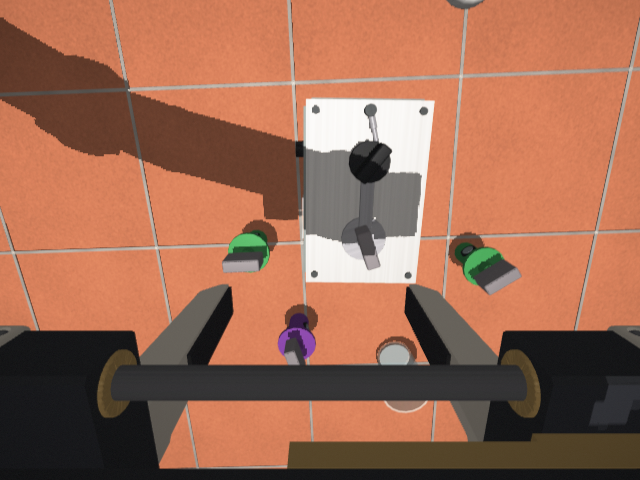

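The wrist view shows the knob disc at (370,161) with its bar set diagonally, the arm running down to the cell flange (363,238), and the cell head top ~(362,228)–(374,266). The beaker is at (397,360), purple decoy at (297,345). I'll enlarge the block to read the bar's angle.

Run:
```python
import pickle; from h import *
c=pickle.load(open('w1.pkl','rb')); im=c['color'][130:280,330:420]
cl=cv2.createCLAHE(4,(2,2)); g=np.clip((im.astype(float)/255)**.5*255,0,255).astype(np.uint8)
cv2.imwrite('pics/w2.png',cv2.resize(g,(360,600),interpolation=cv2.INTER_CUBIC))
W=cloud(c)
z=W[130:200,330:420,2]; print(np.round(W[140:186:3,346:396:3,2]*1000))
print(np.round(W[222:276:3,350:386:3,2]*1000))
```

```text
[[ 73.  74.  74.  76.  75.  73.  73.  97.  96.  97.  97.  74.  74.  74.
   74.  74.  74.]
 [ 73.  75.  74.  75.  74.  96.  96.  96.  96.  96.  97. 110. 122. 123.
   73.  73.  76.]
 [ 75.  75.  73.  93.  98.  97.  97.  97.  96.  96. 107. 121. 124. 124.
  125.  74.  74.]
 [ 73.  75.  74.  96.  96.  96.  97.  97.  97. 102. 119. 123. 125. 124.
  124. 125.  75.]
 [ 74.  75.  96.  96.  96.  96.  96.  97. 100. 116. 123. 124. 124. 124.
  125.  75.  75.]
 [ 75.  75.  96.  96.  97.  95.  97.  96. 113. 124. 125. 125. 123. 124.
  124.  73.  74.]
 [ 74.  92.  96.  97.  96.  97.  95. 110. 122. 124. 125. 125. 125. 123.
   96.  74.  73.]
 [ 74.  94.  97.  96.  95.  94. 106. 123. 122. 125. 124. 125. 124.  96.
   95.  75.  74.]
 [ 73.  95.  96.  96.  96. 102. 120. 124. 125. 124. 125. 125.  96.  96.
   95.  75.  74.]
 [ 73.  74.  96.  95.  98. 114. 124. 124. 125. 124. 125.  96.  96.  97.
   95.  73.  74.]
 [ 76.  74.  96.  97. 113. 123. 124. 124. 126. 125. 123.  96.  96.  97.
   75.  73.  73.]
 [ 74.  75.  76. 109. 123. 123. 125. 125. 124. 125.  96.  96.  96.  95.
   73.  73.  74.]
 [ 74.  75.  74.  97
[... 775 characters left out ...]
  81.]
 [ 80.  80.  80. 114. 123. 125. 124. 123. 123.  80.  80.  81.]
 [ 81.  81.  81.  80. 125. 124. 124. 125. 123.  81.  81.  80.]
 [ 80.  80.  80.  81. 123. 124. 125. 125.  nan  79.  80.  73.]
 [ 80.  79.  80.  80. 121. 123.  nan 124. 124.  81.  74.  73.]
 [ 74.  79.  81.  81.  81. 123. 124. 123. 124. 123.  75.  74.]
 [ 75.  75.  74.  79.  81. 125. 124. 124. 124. 124.  74.  75.]
 [ 74.  74.  75.  74.  75. 123. 125. 125. 125. 124.  75.  74.]
 [ 74.  74.  74.  75.  73.  74. 125. 124. 124. 123. 123.  75.]
 [ 75.  75.  74.  74.  74.  74. 123. 125. 125.  74.  74.  74.]
 [ 75.  74.  73.  74.  75.  75.  74.  74.  75.  75.  74.  76.]
 [ 74.  74.  75.  73.  74.  74.  74.  73.  74.  74.  75.  74.]]
```

View pics/w2.png

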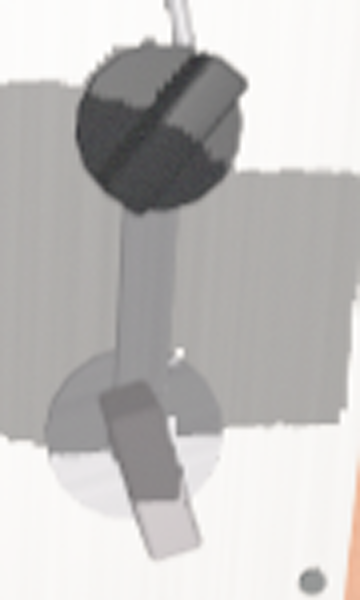

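The crop shows the black bar running from lower left to upper right (about 50° from the image horizontal) on its disc at (160,128), and the cell head tilted about 20° from the arm. Depth is excellent, so I measure by height.

```bash
cat >> h.py <<'E'
def bar(c,lo,hi,zlo=.12,zhi=.129):
    W=cloud(c); P=W.reshape(-1,3); m=(P[:,2]>zlo)&(P[:,2]<zhi)&np.all((P[:,:2]>lo)&(P[:,:2]<hi),1)
    r=cv2.minAreaRect(P[m][:,:2].astype(np.float32)*1000); b=cv2.boxPoints(r); e=[b[1]-b[0],b[2]-b[1]]; e=max(e,key=np.linalg.norm)
    return np.array(r[0])/1000,r[1],np.degrees(np.arctan2(e[1],e[0]))%180,m.sum()
E
python3 - <<'E'
import pickle; from h import *
c=pickle.load(open('w1.pkl','rb'))
print('knob',bar(c,[.49,-.225],[.57,-.15])); print('head',bar(c,[.49,-.32],[.57,-.235]))
W=cloud(c).reshape(-1,3); m=(abs(W[:,2]-.096)<.003)&(abs(W[:,1]+.188)<.035)&(abs(W[:,0]-.527)<.04); print('disc',cv2.minEnclosingCircle(W[m][:,:2].astype(np.float32)))
d=pickle.load(open('first.pkl','rb')); u=np.array([.952,.3065]); n=np.array([-.3065,.952])
for k in d:
    W=cloud(d[k]).reshape(-1,3); q=W[:,:2]-[.544,.265]; a=q@u; b=q@n
    m=(a>.135)&(a<.165)&(abs(b)<.02)&(W[:,2]>.12); print(k,m.sum(),np.percentile(W[m][:,2],[5,25,50,75,95]))
    m=(a>.07)&(a<.2)&(abs(b)<.06)&(W[:,2]>.12); h=np.c_[a,b,W[:,2]][m]; print(len(h),np.round(np.percentile(h,[1,5,50,95,99],axis=0),4))
    m=(a>.09)&(a<.115)&(abs(b)<.06)&(W[:,2]>.12); h=np.c_[a,b,W[:,2]][m]; print('lens',len(h),np.round(np.percentile(h,[1,50,99],axis=0),4))
W=cloud(d['top']); J=d['top']['color'].astype(int)
E
```

```text
knob (array([ 0.52916998, -0.18922499]), (40.01000213623047, 12.22680950164795), np.float32(49.75217), np.int64(577))
head (array([ 0.5248075, -0.2736593]), (13.962721824645996, 39.564517974853516), np.float32(106.3546), np.int64(534))
disc ((0.5290682315826416, -0.18930968642234802), 0.020914364606142044)
scene 118 [0.20870506 0.2102255  0.2110156  0.21186451 0.21282323]
1230 [[ 0.1029 -0.0279  0.1239]
 [ 0.111  -0.0263  0.1415]
 [ 0.1673 -0.0166  0.2012]
 [ 0.1965  0.0119  0.2482]
 [ 0.1988  0.0222  0.256 ]]
lens 86 [[ 0.101  -0.0221  0.1708]
 [ 0.1079 -0.0146  0.1969]
 [ 0.1148  0.0071  0.2102]]
top 199 [0.20634638 0.20894919 0.21074379 0.21222325 0.21461722]
1016 [[ 0.099  -0.0238  0.1682]
 [ 0.1021 -0.0233  0.1834]
 [ 0.1542 -0.0005  0.2087]
 [ 0.1904  0.0392  0.254 ]
 [ 0.1948  0.0517  0.2574]]
lens 150 [[ 0.0984 -0.0207  0.1722]
 [ 0.106  -0.0012  0.1991]
 [ 0.1147  0.0226  0.2103]]
```

Call:
{"name": "send_rows", "arguments": {
  "motion": [
    {"tx": 0.015,"ty": 0.013,"tz": 0.022,"twist": 7,"claw": 0},
    {"tx": 0.031,"ty": 0.026,"tz": 0.045,"twist": 14,"claw": 0},
    {"tx": 0.047,"ty": 0.039,"tz": 0.067,"twist": 21,"claw": 0},
    {"tx": 0.063,"ty": 0.052,"tz": 0.09,"twist": 28,"claw": 0},
    {"tx": 0.063,"ty": 0.052,"tz": 0.09,"twist": 35,"claw": 0}
  ]
}}

```text
time_s: 1.65
position: [0.5292, -0.1856, 0.1967]
eef_rot: [0.897, 0.442, -0.002, -0.004]
contact_force: [-0.4, 0.2, 0.1]
width: 0.999
grip_force: 0.0
```

Call:
{"name": "send_rows", "arguments": {
  "motion": [
    {"tx": 0,"ty": 0,"tz": 0,"twist": 3.2,"claw": 0},
    {"tx": 0,"ty": 0,"tz": 0,"twist": 3.2,"claw": 0},
    {"tx": 0,"ty": 0,"tz": 0,"twist": 3.2,"claw": 0}
  ]
}}

```text
time_s: 1.9
position: [0.5293, -0.1905, 0.2013]
eef_rot: [0.908, 0.418, -0.001, 0.0]
contact_force: [-0.5, 0.1, -0.0]
width: 0.997
grip_force: 0.0
```

```bash
cat > st.py <<'E'
from cell import ctrl; import numpy as np, sys
np.set_printoptions(precision=4,suppress=True)
# args: target x y (z) yaw_of_tool_y_deg
s=ctrl.get_state(); p=s['position']; q=s['eef_rot']; a=2*np.arctan2(q[1],q[0]); ty=(np.degrees(a)-90)
print('t',s['time_s'],'pos',p,'tool_y',ty,'q7',s['joints'][6],'F',s['contact_force'],'w',s['width']*93,'g',s['grip_force'])
if len(sys.argv)>1:
    X=np.array([float(v) for v in sys.argv[1:]]); d=X[:3]-p; c,n=np.cos(a),np.sin(a)
    print('tx %.4f ty %.4f tz %.4f twist %.2f'%(d[0]*c+d[1]*n,d[0]*n-d[1]*c,-d[2],(ty-X[3]+180)%360-180))
E
python3 st.py .5292 -.1892 .110 -40.25
python3 - <<'E'
from cell import ctrl
from h import *
c=ctrl.capture('wrist'); print('knob',bar(c,[.49,-.225],[.57,-.15])); print('head',bar(c,[.49,-.32],[.57,-.235]))
E
```

```text
t 1.9 pos [ 0.5293 -0.1905  0.2013] tool_y -40.57527878502337 q7 -0.5170126597227421 F [-0.4935  0.0894 -0.0402] w 92.72627800616272 g 0.0
tx 0.0009 ty -0.0010 tz 0.0913 twist -0.33
knob (array([ 0.52977338, -0.18900772]), (39.509788513183594, 11.845712661743164), np.float32(49.529526), np.int64(878))
head (array([ 0.52549823, -0.27394269]), (14.0275239944458, 40.25852584838867), np.float32(106.854256), np.int64(850))
```

Aligned within 1–2 mm; descend and close.

Call:
{"name": "send_rows", "arguments": {
  "motion": [
    {"tx": 0.001,"ty": -0.001,"tz": 0.03,"twist": 0,"claw": 0},
    {"tx": 0.001,"ty": -0.001,"tz": 0.06,"twist": 0,"claw": 0},
    {"tx": 0.001,"ty": -0.001,"tz": 0.08,"twist": 0,"claw": 0},
    {"tx": 0.001,"ty": -0.001,"tz": 0.09,"twist": 0,"claw": 0},
    {"tx": 0.001,"ty": -0.001,"tz": 0.09,"twist": 0,"claw": 0}
  ]
}}

```text
time_s: 2.37
position: [0.5282, -0.1876, 0.1097]
eef_rot: [0.908, 0.418, -0.002, -0.001]
contact_force: [0.6, -0.2, 0.5]
width: 0.997
grip_force: 0.0
```

Call:
{"name": "send_rows", "arguments": {
  "motion": [
    {"tx": 0,"ty": 0,"tz": 0,"twist": 0,"claw": 255},
    {"tx": 0,"ty": 0,"tz": 0,"twist": 0,"claw": 255},
    {"tx": 0,"ty": 0,"tz": 0,"twist": 0,"claw": 255},
    {"tx": 0,"ty": 0,"tz": 0,"twist": 0,"claw": 255},
    {"tx": 0,"ty": 0,"tz": 0,"twist": 0,"claw": 255}
  ],
  "newtons": 35
}}

```text
time_s: 2.78
position: [0.5304, -0.1872, 0.1126]
eef_rot: [0.908, 0.419, 0.001, 0.001]
contact_force: [0.2, -0.3, 0.9]
width: 0.691
grip_force: 0.0
```

Call:
{"name": "send_rows", "arguments": {
  "motion": [
    {"tx": 0,"ty": 0,"tz": 0,"twist": 0,"claw": 255},
    {"tx": 0,"ty": 0,"tz": 0,"twist": 0,"claw": 255},
    {"tx": 0,"ty": 0,"tz": 0,"twist": 0,"claw": 255}
  ]
}}

```text
time_s: 3.03
position: [0.5299, -0.187, 0.1118]
eef_rot: [0.908, 0.419, 0.0, 0.0]
contact_force: [0.7, 0.6, -0.1]
width: 0.476
grip_force: 0.0
```

Call:
{"name": "send_rows", "arguments": {
  "motion": [
    {"tx": 0,"ty": 0,"tz": 0,"twist": 0,"claw": 255},
    {"tx": 0,"ty": 0,"tz": 0,"twist": 0,"claw": 255},
    {"tx": 0,"ty": 0,"tz": 0,"twist": 0,"claw": 255},
    {"tx": 0,"ty": 0,"tz": 0,"twist": 0,"claw": 255},
    {"tx": 0,"ty": 0,"tz": 0,"twist": 0,"claw": 255}
  ]
}}

```text
time_s: 3.45
position: [0.5305, -0.1875, 0.1117]
eef_rot: [0.908, 0.419, 0.001, 0.001]
contact_force: [-0.2, 0.7, -1.7]
width: 0.126
grip_force: 35.0
```

Call:
{"name": "send_rows", "arguments": {
  "motion": [
    {"tx": 0,"ty": 0,"tz": 0,"twist": 0,"claw": 255},
    {"tx": 0,"ty": 0,"tz": 0,"twist": 0,"claw": 255},
    {"tx": 0,"ty": 0,"tz": 0,"twist": 0,"claw": 255}
  ]
}}

```text
time_s: 3.7
position: [0.5304, -0.1875, 0.1117]
eef_rot: [0.908, 0.419, 0.0, 0.001]
contact_force: [2.1, -1.9, -2.0]
width: 0.125
grip_force: 35.0
```

Gripped (11.7 mm). Turn counter-clockwise (negative twist) 72°.

Call:
{"name": "send_rows", "arguments": {
  "motion": [
    {"tx": 0,"ty": 0,"tz": 0,"twist": -6,"claw": 255},
    {"tx": 0,"ty": 0,"tz": 0,"twist": -12,"claw": 255},
    {"tx": 0,"ty": 0,"tz": 0,"twist": -18,"claw": 255},
    {"tx": 0,"ty": 0,"tz": 0,"twist": -24,"claw": 255},
    {"tx": 0,"ty": 0,"tz": 0,"twist": -30,"claw": 255}
  ]
}}

```text
time_s: 4.12
position: [0.5293, -0.1871, 0.1117]
eef_rot: [0.768, 0.641, -0.0, -0.0]
contact_force: [0.9, -0.3, -0.5]
width: 0.125
grip_force: 35.0
```

```bash
python3 st.py; python3 -c "
from cell import ctrl; print(ctrl.get_state()['moment'])"
```

```text
t 4.1167 pos [ 0.5293 -0.1871  0.1117] tool_y -10.267327225897773 q7 -0.1488844035330003 F [ 0.8773 -0.257  -0.544 ] w 11.629591848827753 g 35.00979423522949
[-0.08195378 -0.03865889 -0.10520593]
```

Call:
{"name": "send_rows", "arguments": {
  "motion": [
    {"tx": 0,"ty": 0,"tz": 0,"twist": -6,"claw": 255},
    {"tx": 0,"ty": 0,"tz": 0,"twist": -12,"claw": 255},
    {"tx": 0,"ty": 0,"tz": 0,"twist": -18,"claw": 255},
    {"tx": 0,"ty": 0,"tz": 0,"twist": -24,"claw": 255},
    {"tx": 0,"ty": 0,"tz": 0,"twist": -30,"claw": 255}
  ]
}}

```text
time_s: 4.53
position: [0.5281, -0.1871, 0.1117]
eef_rot: [0.575, 0.818, -0.001, -0.002]
contact_force: [-1.5, -0.6, 2.4]
width: 0.124
grip_force: 35.0
```

Call:
{"name": "send_rows", "arguments": {
  "motion": [
    {"tx": 0,"ty": 0,"tz": 0,"twist": -6,"claw": 255},
    {"tx": 0,"ty": 0,"tz": 0,"twist": -12,"claw": 255},
    {"tx": 0,"ty": 0,"tz": 0,"twist": -13,"claw": 255},
    {"tx": 0,"ty": 0,"tz": 0,"twist": -13,"claw": 255}
  ]
}}

```text
time_s: 4.87
position: [0.5277, -0.1873, 0.1116]
eef_rot: [0.482, 0.876, -0.001, -0.002]
contact_force: [-5.0, -0.6, 6.4]
width: 0.129
grip_force: 35.0
```

Call:
{"name": "send_rows", "arguments": {
  "motion": [
    {"tx": 0,"ty": 0,"tz": 0,"twist": 0,"claw": 100},
    {"tx": 0,"ty": 0,"tz": 0,"twist": 0,"claw": 100},
    {"tx": 0,"ty": 0,"tz": 0,"twist": 0,"claw": 100},
    {"tx": 0,"ty": 0,"tz": 0,"twist": 0,"claw": 100},
    {"tx": 0,"ty": 0,"tz": 0,"twist": 0,"claw": 100}
  ]
}}

```text
time_s: 5.28
position: [0.5304, -0.1868, 0.1117]
eef_rot: [0.481, 0.877, 0.0, 0.0]
contact_force: [0.7, 0.2, -0.4]
width: 0.435
grip_force: 0.0
```

Call:
{"name": "send_rows", "arguments": {
  "motion": [
    {"tx": 0,"ty": 0,"tz": -0.02,"twist": 0,"claw": 100},
    {"tx": 0,"ty": 0,"tz": -0.05,"twist": 0,"claw": 100},
    {"tx": 0,"ty": 0,"tz": -0.09,"twist": 0,"claw": 100},
    {"tx": 0,"ty": 0,"tz": -0.09,"twist": 0,"claw": 100}
  ]
}}

```text
time_s: 5.62
position: [0.5347, -0.1869, 0.2087]
eef_rot: [0.481, 0.877, 0.002, 0.007]
contact_force: [1.2, -0.4, 0.0]
width: 0.604
grip_force: 0.0
```

```bash
python3 - <<'E'
from cell import ctrl
from h import *
c=ctrl.capture('wrist'); cv2.imwrite('pics/w3.png',c['color']); print('knob',bar(c,[.49,-.225],[.57,-.15])); print('head',bar(c,[.49,-.32],[.57,-.235]))
E
python3 st.py .5252 -.2738 .106 16.6
```

```text
knob (array([ 0.52883746, -0.18916011]), (11.920072555541992, 39.630950927734375), np.float32(124.020706), np.int64(818))
head (array([0., 0.]), (0.0, 0.0), np.float32(0.0), np.int64(0))
t 5.6667 pos [ 0.533  -0.1869  0.2058] tool_y 32.505721418500656 q7 0.5083211086560939 F [ 0.4796 -0.867  -1.155 ] w 56.32173719828505 g 0.0
tx -0.0691 ty -0.0533 tz 0.0998 twist 15.91
```

Knob at +74.4° (1.30 rad): open. Now go above the head.

Call:
{"name": "send_rows", "arguments": {
  "motion": [
    {"tx": -0.023,"ty": -0.018,"tz": 0,"twist": 5.3,"claw": 60},
    {"tx": -0.046,"ty": -0.036,"tz": 0,"twist": 10.6,"claw": 60},
    {"tx": -0.069,"ty": -0.053,"tz": 0,"twist": 15.9,"claw": 60},
    {"tx": -0.069,"ty": -0.053,"tz": 0,"twist": 15.9,"claw": 60},
    {"tx": -0.069,"ty": -0.053,"tz": 0,"twist": 15.9,"claw": 60}
  ]
}}

```text
time_s: 6.08
position: [0.5211, -0.2757, 0.2002]
eef_rot: [0.599, 0.801, -0.001, -0.001]
contact_force: [0.6, 1.4, -1.4]
width: 0.768
grip_force: 0.0
```

```bash
python3 - <<'E'
from cell import ctrl
from h import *
c=ctrl.capture('wrist'); cv2.imwrite('pics/w4.png',c['color']); print('knob',bar(c,[.49,-.225],[.57,-.15])); print('head',bar(c,[.49,-.32],[.57,-.235]))
E
python3 st.py .5252 -.2738 .104 16.6
```

```text
knob (array([ 0.5292688 , -0.18943018]), (12.283442497253418, 39.816444396972656), np.float32(123.476456), np.int64(1173))
head (array([ 0.52489624, -0.27362238]), (13.289361953735352, 39.16444396972656), np.float32(106.23177), np.int64(994))
t 6.1333 pos [ 0.5217 -0.2734  0.2005] tool_y 16.61350043139096 q7 0.4272449828579661 F [ 0.1193  0.2967 -0.2227] w 70.83297459974034 g 0.0
tx -0.0014 ty 0.0032 tz 0.0965 twist 0.01
```

View pics/w4.png

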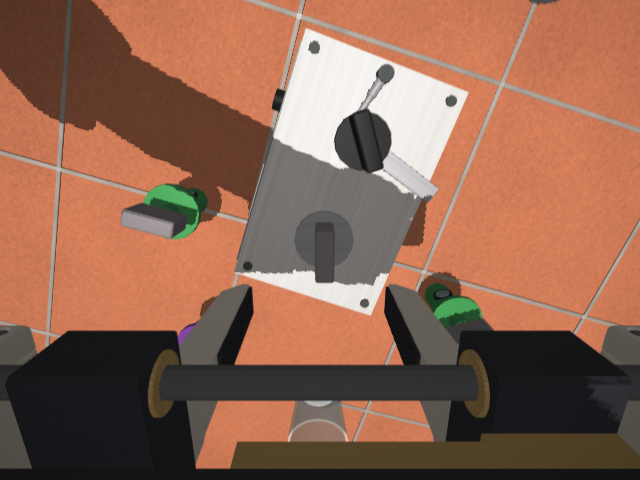

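The view shows the arm swung clear to the right of the knob (430,190), the head at (325,240) centred and aligned between the fingers, and the decoys clear of the finger path. Descend.

Call:
{"name": "send_rows", "arguments": {
  "motion": [
    {"tx": -0.001,"ty": 0.003,"tz": 0.03,"twist": 0,"claw": 80},
    {"tx": -0.001,"ty": 0.003,"tz": 0.06,"twist": 0,"claw": 80},
    {"tx": -0.001,"ty": 0.003,"tz": 0.085,"twist": 0,"claw": 80},
    {"tx": -0.001,"ty": 0.003,"tz": 0.096,"twist": 0,"claw": 80},
    {"tx": -0.001,"ty": 0.003,"tz": 0.096,"twist": 0,"claw": 120}
  ]
}}

```text
time_s: 6.55
position: [0.5238, -0.2713, 0.1028]
eef_rot: [0.596, 0.803, -0.0, -0.003]
contact_force: [-0.4, -0.0, 0.9]
width: 0.653
grip_force: 0.0
```

Call:
{"name": "send_rows", "arguments": {
  "motion": [
    {"tx": 0,"ty": 0,"tz": 0,"twist": 0,"claw": 255},
    {"tx": 0,"ty": 0,"tz": 0,"twist": 0,"claw": 255},
    {"tx": 0,"ty": 0,"tz": 0,"twist": 0,"claw": 255},
    {"tx": 0,"ty": 0,"tz": 0,"twist": 0,"claw": 255},
    {"tx": 0,"ty": 0,"tz": 0,"twist": 0,"claw": 255}
  ],
  "newtons": 40
}}

```text
time_s: 6.97
position: [0.526, -0.2741, 0.1068]
eef_rot: [0.598, 0.802, 0.0, 0.001]
contact_force: [0.2, 0.4, 0.5]
width: 0.304
grip_force: 0.0
```

Call:
{"name": "send_rows", "arguments": {
  "motion": [
    {"tx": 0,"ty": 0,"tz": 0,"twist": 0,"claw": 255},
    {"tx": 0,"ty": 0,"tz": 0,"twist": 0,"claw": 255},
    {"tx": 0,"ty": 0,"tz": 0,"twist": 0,"claw": 255},
    {"tx": 0,"ty": 0,"tz": 0,"twist": 0,"claw": 255},
    {"tx": 0,"ty": 0,"tz": 0,"twist": 0,"claw": 255}
  ]
}}

```text
time_s: 7.38
position: [0.5249, -0.2742, 0.1061]
eef_rot: [0.598, 0.802, -0.001, -0.0]
contact_force: [-2.9, -1.4, 5.4]
width: 0.151
grip_force: 44.5
```

Gripped at 14 mm. Draw slowly straight up.

Call:
{"name": "send_rows", "arguments": {
  "motion": [
    {"tx": 0,"ty": 0,"tz": -0.004,"twist": 0,"claw": 255},
    {"tx": 0,"ty": 0,"tz": -0.012,"twist": 0,"claw": 255},
    {"tx": 0,"ty": 0,"tz": -0.022,"twist": 0,"claw": 255},
    {"tx": 0,"ty": 0,"tz": -0.032,"twist": 0,"claw": 255},
    {"tx": 0,"ty": 0,"tz": -0.042,"twist": 0,"claw": 255}
  ]
}}

```text
time_s: 7.8
position: [0.5258, -0.2736, 0.1488]
eef_rot: [0.597, 0.802, 0.0, 0.0]
contact_force: [0.6, -0.2, -3.4]
width: 0.151
grip_force: 44.4
```

Call:
{"name": "send_rows", "arguments": {
  "motion": [
    {"tx": 0,"ty": 0,"tz": -0.015,"twist": 0,"claw": 255},
    {"tx": 0,"ty": 0,"tz": -0.035,"twist": 0,"claw": 255},
    {"tx": 0,"ty": 0,"tz": -0.06,"twist": 0,"claw": 255},
    {"tx": 0,"ty": 0,"tz": -0.085,"twist": 0,"claw": 255},
    {"tx": 0,"ty": 0,"tz": -0.094,"twist": 0,"claw": 255}
  ]
}}

```text
time_s: 8.22
position: [0.5276, -0.2739, 0.2464]
eef_rot: [0.597, 0.802, 0.001, 0.004]
contact_force: [1.3, 0.2, -2.7]
width: 0.152
grip_force: 44.4
```

Call:
{"name": "send_rows", "arguments": {
  "motion": [
    {"tx": 0,"ty": 0,"tz": 0,"twist": 0,"claw": 255},
    {"tx": 0,"ty": 0,"tz": 0,"twist": 0,"claw": 255}
  ]
}}

```text
time_s: 8.38
position: [0.5251, -0.2737, 0.2416]
eef_rot: [0.597, 0.802, -0.0, 0.0]
contact_force: [-0.4, -0.4, -1.6]
width: 0.144
grip_force: 44.4
```

```bash
python3 st.py .544 .265 .244 17.85
```

```text
t 8.3833 pos [ 0.5251 -0.2737  0.2416] tool_y 16.624064706627138 q7 0.44968512085083145 F [-0.45   -0.4218 -1.6495] w 13.377778120059109 g 44.426531083881855
tx 0.5108 ty 0.1722 tz -0.0024 twist -1.23
```

Call:
{"name": "send_rows", "arguments": {
  "motion": [
    {"tx": 0.012,"ty": 0.004,"tz": 0,"twist": -0.2,"claw": 255},
    {"tx": 0.036,"ty": 0.012,"tz": 0,"twist": -0.4,"claw": 255},
    {"tx": 0.064,"ty": 0.0215,"tz": 0,"twist": -0.6,"claw": 255},
    {"tx": 0.092,"ty": 0.031,"tz": 0,"twist": -0.8,"claw": 255},
    {"tx": 0.12,"ty": 0.0405,"tz": 0,"twist": -1.2,"claw": 255}
  ]
}}

```text
time_s: 8.8
position: [0.5285, -0.1447, 0.2399]
eef_rot: [0.589, 0.808, -0.0, -0.002]
contact_force: [0.3, 0.2, -2.8]
width: 0.148
grip_force: 44.4
```

Call:
{"name": "send_rows", "arguments": {
  "motion": [
    {"tx": 0.028,"ty": 0.009,"tz": 0,"twist": 0,"claw": 255},
    {"tx": 0.056,"ty": 0.018,"tz": 0,"twist": 0,"claw": 255},
    {"tx": 0.084,"ty": 0.027,"tz": 0,"twist": 0,"claw": 255},
    {"tx": 0.112,"ty": 0.036,"tz": 0,"twist": 0,"claw": 255},
    {"tx": 0.14,"ty": 0.045,"tz": 0,"twist": 0,"claw": 255}
  ]
}}

```text
time_s: 9.22
position: [0.5281, 0.0021, 0.24]
eef_rot: [0.589, 0.808, -0.001, -0.002]
contact_force: [1.0, -0.4, -2.5]
width: 0.149
grip_force: 44.4
```

```bash
python3 st.py .544 .265 .244 17.85
```

```text
t 9.2167 pos [0.5281 0.0021 0.24  ] tool_y 17.889887246085422 q7 -0.029217413100342482 F [ 0.9703 -0.3766 -2.474 ] w 13.823321383915287 g 44.426591880619526
tx 0.2453 ty 0.0959 tz -0.0040 twist 0.04
```

Call:
{"name": "send_rows", "arguments": {
  "motion": [
    {"tx": 0.028,"ty": 0.011,"tz": 0,"twist": 0,"claw": 255},
    {"tx": 0.056,"ty": 0.022,"tz": 0,"twist": 0,"claw": 255},
    {"tx": 0.084,"ty": 0.033,"tz": 0,"twist": 0,"claw": 255},
    {"tx": 0.112,"ty": 0.044,"tz": 0,"twist": 0,"claw": 255},
    {"tx": 0.136,"ty": 0.053,"tz": 0,"twist": 0,"claw": 255}
  ]
}}

```text
time_s: 9.63
position: [0.5368, 0.1487, 0.24]
eef_rot: [0.588, 0.809, -0.001, -0.002]
contact_force: [0.6, 1.4, -2.2]
width: 0.147
grip_force: 44.4
```

Call:
{"name": "send_rows", "arguments": {
  "motion": [
    {"tx": 0.024,"ty": 0.0095,"tz": 0,"twist": 0,"claw": 255},
    {"tx": 0.048,"ty": 0.019,"tz": 0,"twist": 0,"claw": 255},
    {"tx": 0.07,"ty": 0.027,"tz": 0,"twist": 0,"claw": 255},
    {"tx": 0.09,"ty": 0.035,"tz": 0,"twist": 0,"claw": 255},
    {"tx": 0.1,"ty": 0.039,"tz": 0,"twist": 0,"claw": 255}
  ]
}}

```text
time_s: 10.05
position: [0.5426, 0.2569, 0.2399]
eef_rot: [0.587, 0.81, -0.0, -0.002]
contact_force: [0.2, 0.4, -0.5]
width: 0.146
grip_force: 44.4
```

Call:
{"name": "send_rows", "arguments": {
  "motion": [
    {"tx": 0.004,"ty": 0.001,"tz": 0,"twist": 0,"claw": 255},
    {"tx": 0.004,"ty": 0.001,"tz": 0,"twist": 0,"claw": 255},
    {"tx": 0.004,"ty": 0.001,"tz": 0,"twist": 0,"claw": 255}
  ]
}}

```text
time_s: 10.3
position: [0.5448, 0.2552, 0.2409]
eef_rot: [0.589, 0.808, -0.001, 0.0]
contact_force: [0.9, -0.1, -1.7]
width: 0.149
grip_force: 44.4
```

```bash
python3 st.py .544 .265 .244 17.85
python3 - <<'E'
from cell import ctrl
from h import *; import pickle
d={n:ctrl.capture(n) for n in('scene','top','wrist')}; pickle.dump(d,open('end.pkl','wb'))
a=d['scene']['color'][120:280,320:480]; cv2.imwrite('pics/e1.png',np.hstack([cv2.resize(a,(400,400),interpolation=2),cv2.resize(d['wrist']['color'],(400,400))]))
E
```

```text
t 10.3 pos [0.5448 0.2552 0.2409] tool_y 17.75819776270356 q7 -0.4650240112822415 F [ 0.9217 -0.1332 -1.7036] w 13.812041557195242 g 44.42765939980745
tx 0.0096 ty 0.0022 tz -0.0031 twist -0.09
```

View pics/e1.png

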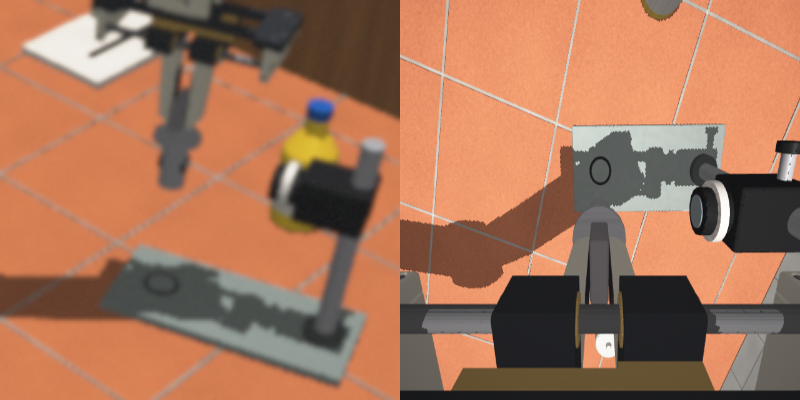

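The cell hangs upright facing the lens in the scene crop; the wrist view shows ring mark (320,204) and lens front (~(480,248)), close enough to refine the focus point.

Run:
```python
import pickle; from h import *
np.set_printoptions(precision=4,suppress=True)
d=pickle.load(open('end.pkl','rb')); c=d['wrist']; print('ring',ray(c,(320,204.5),.012))
W=cloud(c); W=W.reshape(-1,3); J=c['color'].reshape(-1,3).astype(int)
b=(abs(W[:,2]-.012)<.004)&(W[:,1]>.15)&(W[:,0]>.45)
r=cv2.minAreaRect(W[b&(abs(J[:,2]-J[:,0])<40)][:,:2].astype(np.float32)); print('base',r)
u=np.array([.952,.3065]); n=np.array([-.3065,.952]); q=W[:,:2]-[.544,.265]; a=q@u; e=q@n
m=(a>.135)&(a<.165)&(abs(e)<.02)&(W[:,2]>.19)&(W[:,2]<.235); print('head top',m.sum(),np.percentile(W[m][:,2],[10,50,90]))
m=(a>.08)&(a<.125)&(abs(e)<.04)&(W[:,2]>.15)&(W[:,2]<.23); h=np.c_[a,e,W[:,2]][m]; print('lens',m.sum(),np.percentile(h,[1,50,99],axis=0))
m=(a>.135)&(a<.195)&(abs(e)<.04)&(W[:,2]>.205)&(W[:,2]<.218); h=np.c_[a,e][m]; print('head',np.percentile(h,[2,50,98],axis=0)); print(cv2.minAreaRect(W[m][:,:2].astype(np.float32)))
# cell in scene: points near TCP
for k in('scene','wrist'):
    V=cloud(d[k]).reshape(-1,3); s=V[(np.hypot(V[:,0]-.545,V[:,1]-.256)<.035)]
    for lo,hi in((.15,.205),(.205,.222)):
        g=s[(s[:,2]>lo)&(s[:,2]<hi)]; print(k,lo,len(g), np.percentile(g,[3,50,97],axis=0) if len(g) else '')
```

```text
ring [0.5439 0.265  0.012 ]
base ((0.6129944324493408, 0.30140742659568787), (0.2855319678783417, 0.2275165319442749), 56.81014633178711)
head top 3304 [0.2089 0.2097 0.2105]
lens 3980 [[ 0.0987 -0.0205  0.1694]
 [ 0.109   0.005   0.1991]
 [ 0.1244  0.0239  0.2091]]
head [[ 0.136  -0.0225]
 [ 0.1595  0.0021]
 [ 0.1856  0.025 ]]
((0.7000589966773987, 0.3162544071674347), (0.05845051631331444, 0.04989659786224365), 17.94636344909668)
scene 0.15 172 [[0.5358 0.2395 0.1582]
 [0.5532 0.2446 0.1805]
 [0.5606 0.2598 0.2005]]
scene 0.205 158 [[0.5253 0.2303 0.2109]
 [0.5528 0.2462 0.2161]
 [0.5704 0.2723 0.2188]]
wrist 0.15 198 [[0.5328 0.2601 0.1563]
 [0.5418 0.2668 0.1643]
 [0.5532 0.2681 0.1728]]
wrist 0.205 2220 [[0.5226 0.2508 0.2121]
 [0.5395 0.2679 0.2154]
 [0.5652 0.2784 0.2165]]
```

Call:
{"name": "send_rows", "arguments": {
  "motion": [
    {"tx": 0.005,"ty": 0.001,"tz": -0.001,"twist": 0,"claw": 255},
    {"tx": 0.01,"ty": 0.002,"tz": -0.002,"twist": 0,"claw": 255},
    {"tx": 0.01,"ty": 0.002,"tz": -0.002,"twist": 0,"claw": 255},
    {"tx": 0.01,"ty": 0.002,"tz": -0.002,"twist": 0,"claw": 255},
    {"tx": 0.01,"ty": 0.002,"tz": -0.002,"twist": 0,"claw": 255}
  ]
}}

```text
time_s: 10.87
position: [0.5438, 0.2669, 0.2438]
eef_rot: [0.589, 0.808, -0.0, 0.0]
contact_force: [-0.2, 0.6, -2.1]
width: 0.146
grip_force: 44.4
```

Call:
{"name": "send_rows", "arguments": {
  "motion": [
    {"tx": 0,"ty": 0,"tz": 0,"twist": 0,"claw": 255},
    {"tx": 0,"ty": 0,"tz": 0,"twist": 0,"claw": 255},
    {"tx": 0,"ty": 0,"tz": 0,"twist": 0,"claw": 255},
    {"tx": 0,"ty": 0,"tz": 0,"twist": 0,"claw": 255},
    {"tx": 0,"ty": 0,"tz": 0,"twist": 0,"claw": 255}
  ]
}}

```text
time_s: 11.28
position: [0.5438, 0.2668, 0.2437]
eef_rot: [0.589, 0.808, -0.0, -0.0]
contact_force: [-0.7, 0.4, -2.3]
width: 0.15
grip_force: 44.4
```

```bash
python3 st.py .544 .265 .2425 17.9
python3 - <<'E'
from cell import ctrl
from h import *
np.set_printoptions(precision=4,suppress=True)
c=ctrl.capture('wrist'); V=cloud(c).reshape(-1,3); f=V[(abs(V[:,2]-.218)<.004)&(np.hypot(V[:,0]-.544,V[:,1]-.265)<.045)]
print('flange',np.median(f[:,2]),cv2.minEnclosingCircle(f[:,:2].astype(np.float32)))
a,b,_,_=np.linalg.lstsq(np.c_[f[:,:2]-f[:,:2].mean(0),np.ones(len(f))],f[:,2],rcond=None)[0].tolist()+[0]; print('tilt deg',np.degrees(np.hypot(a,b)))
t=ctrl.capture('top'); print('knob',bar(t,[.49,-.225],[.57,-.15]),'head',bar(c,[.50,.22],[.60,.31],.255,.267))
E
```

```text
t 11.2833 pos [0.5438 0.2668 0.2437] tool_y 17.815832004826277 q7 -0.4792222753394403 F [-0.725   0.426  -2.3014] w 13.989110377302785 g 44.4278197735548
tx -0.0018 ty -0.0004 tz 0.0012 twist -0.08
flange 0.21770653119569114 ((0.543925940990448, 0.26720741391181946), 0.02483210898935795)
tilt deg 1.029433074375183
knob (array([ 0.529 , -0.1884]), (11.802130699157715, 41.00931167602539), np.float32(123.07208), np.int64(58)) head (array([0.5462, 0.2701]), (39.28539276123047, 38.85601806640625), np.float32(51.076828), np.int64(3371))
```

Window at about (0.544, 0.267, 0.185) against focus (0.544, 0.265, 0.185), tilt ~1°, knob open: hand in.

```bash
python3 -c "
from cell import ctrl; print(ctrl.finish_job())"
```

```text
the job is handed in; nothing more can be done
None
```

I handed the job in with the clamp knob open at about 1.30 rad and the cell held upright (about 1° of tilt). By my measurements its window was about 2 mm from the focus point and its line within 1° of the lens axis; the hand-in gave no verdict.

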